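Press a lens barrel into the sprung V-cradle

ROBOT

A 6-joint arm with a two-finger parallel gripper is mounted at the origin on the work surface. World frame = base frame: x ahead of the robot, y to its left, z up, the work surface at z = 0. Lengths are in m, angles in rad, forces in N, time in s.
With the tool pointing down it reaches from about 0.425 to 0.95 m from the base axis. Payload 3.5 kg.
Tool frame: the origin (TCP) lies between the finger pads; the fingertips stand 14 mm ahead of it and the grasp point (between the pads) lies 5 mm behind it (ctrl.tip_extent is the distance from the TCP to the fingertips, in m); x points along the fingers, z is the direction in which the jaws open and shut, and the axes are right-handed (so a half turn about x gives the same grasp; the last joint's range is limited). The gripper opens to 85 mm and grips with 20 to 120 N. Pads are 22 mm wide; open, the fingers measure 114 mm over their backs; the gripper's body (76 mm by 85 mm) begins 54 mm behind the grasp point. The pads swing forward as they close: fully open they stand 13 mm farther back than shut.
Start: joints at [1.129, 0.286, 1.577, -0, 1.279, -0.15], TCP at [0.194, 0.646, 0.245] pointing down, gripper open.
Joint ranges: [-2.77, 2.77], [-0.9, 2.22], [0.21, 2.48], [-1.53, 4.67], [0.24, 2.81], [-2.84, 2.84]. Speed limits (rad/s): [2.79, 2.79, 3.14, 3.14, 3.14, 3.14].

INTERFACE

Orientations are given as a unit quaternion [x, y, z, w].
In Python, from plant import ctrl gives the robot as it stands.
- The arm moves only by the tool move_arm, never from a script. Its argument "commands" is one flat list of numbers, 4 for each row, row after row: the shift along the tool's x, y, z in units of 25 mm (1.0 is 25 mm), then the turn about the tool's x in units of 5 degrees (1.0 is 5 degrees). A call has 1 to 20 rows; each row shifts and turns the commanded pose from where the row before left it, along the tool's axes as they then stand; what a row does not reach is not made up. A row lasts 1/8 s, in which the tool goes at most 62.5 mm and 10.7 degrees, less where a joint would pass 70% of its speed; a pose out of reach is approached as far as the arm can. A call is refused whole if a number of a shift passes 1 or a number of a turn 1, either way. A call with a gripper value outside its range is refused whole. "jaw" is the finger opening in mm, from 0 to 85.4, set as the call begins (left out, the last holds). The fingers move at their own pace and stop on an object; "force" is the grip in N (left out, the last holds). Time passes only in rows, so rows that do not move let the fingers close. It gives the time, the measured TCP pose, the force and the opening at its end, in the units of the state.
- ctrl.get_state(): the state, without advancing time (a new reading comes with each control period).
- ctrl.read_camera(name): name is "scene" or "top" or "wrist"; returns the picture (400x640x3 uint8, red, green, blue); there is no depth.
- ctrl.get_calibration(name): a dict with "camera_matrix" (3x3 intrinsics, pixels), "camera_from_world" (4x4, takes a point from world to camera coordinates); the wrist camera has in their place "mount" (4x4, takes a point from camera to tool coordinates, whose origin is the TCP and whose axes are the tool frame's). Camera axes: x right, y down, z forward; pixel columns grow to the right and rows downward; lengths in m; the calibration is good to about 2 mm. A picture is of the moment at which its call begins: read the wrist's pose just before it. get_calibration takes no time and is no camera call.
- ctrl.sign_off(): hands the job in, once; it reports no verdict.
The state is a dict: "time": time; "qpos": joint angles; "dq": joint speeds; "joint_efforts": joint torques, N m; "eef_pos": TCP position; "tcp_rot": TCP orientation; "contact_force": force on the tool from outside, world axes, zero at the start; "wrist_torque": the same for the moment, N m; "opening": opening from 0.0 (shut) to 1.0 (fully open).
Only numpy, scipy, OpenCV 4.12 (cv2) and the standard library are available. Lean on these libraries where they do the work, as an engineer would, in place of code of your own. Each camera call takes 0.05 s, during which the arm holds its last target.

TASK

Take the wooden dust cover off the sprung V-cradle and set it down in the grey tray. Then lay the thicker of the two lens barrels lengthwise in the groove, roughly centred, and press it down so that it bears on both flanks and the cradle sinks to about half of its travel, never onto its bottom stop; finish while still holding it pressed down like that with the gripper, whether gripping it or pushing on its top. Leave everything else where it is.

Things in the scene. Friction and masses are not known exactly. Their poses are not given: they have to be found in the camera images.
- cover_knob (a point): Centre of the upright round knob (22 mm wide, 30 mm high) of the wooden dust cover lying over the cradle's groove; 15 mm below the knob's top. Below the knob: a board 64 (x) by 50 (y) by 8 mm, and a lug 40 x 18 x 5 mm that drops loosely into the groove (lift straight up). The lug's underside is 28 mm below this point; the cover stands upright on it. Loose, about 70 g.
- tray: Shallow open grey tray, 170 mm (x) by 130 mm (y), 18 mm high outside, walls and floor 4 mm thick; fixed to the table. Origin: centre of its underside, z up. Empty at the start.
- barrel_center (a point): Centre of the thicker lens barrel: aluminium cylinder 36 mm in diameter, 70 mm long, glass ends, two darker bands. The point's x is its axis, level; either end may lead. Loose, 100 to 200 g. At the start it lies centred in a wooden V-rest, axis 31.5 mm above the table.
- barrel: The thicker lens barrel as a body; same point and axes as point barrel_center.
- cradle_seat (a point): Centre of the thicker barrel once seated in the steel V-cradle: half-way along the groove, 25.5 mm above its bottom edge, 80.5 mm above the table with the cradle up; moves down with it. x along the groove, z up. 90-degree V, two flat pads per flank, flanks end 9.5 mm below this point (opening 32 mm wide). Cradle 60 mm long, 48 mm wide; the barrel overhangs 5 mm at each end.
- cradle (a joint): How far the cradle is pushed straight down on its springs (m): 0 fully up (as at the start), 0.014 at its bottom stop, half travel 0.007. Preloaded: a load of about 3 N (barrel's weight included) starts it moving, then 1.2 N per mm; about 11 N at half travel. It springs back when let go.
- thin_barrel_center (a point): Centre of the thinner barrel, 26 mm in diameter and 70 mm long, lying in the other wooden rest, which is of the same shape. Not needed; stays in its rest.
- polish_jar: Bystander: jar, 52 mm in diameter, 50 mm high; origin at the centre of its underside.
- oil_bottle: Bystander: small bottle, 36 mm in diameter, 85 mm high; origin at the centre of its underside.
- ring_gauge: Bystander: steel ring, 40 mm outside, 14 mm high, lying flat; origin at the centre of its underside.
- wood_block: Bystander: wooden block 50 x 35 x 25 mm; origin at the centre of its underside.
- brush: Bystander: brush, 160 mm long, lying on the table.
- cover: The dust cover as a body; origin at the centre of its lug's underside, 28 mm below cover_knob.
- rest_a: The low wooden V-rest under the thicker barrel, fixed; origin at the centre of its underside, x along the barrel. Foot 60 (x) by 50 by 6 mm; flanks rise to 20.5 mm above the table and are 40 mm wide over all, so fingers beside the barrel must stay above that height.
- fixture: The cradle's steel foot plate, fixed to the table: 120 (x, along the groove) by 90 by 12 mm; origin at the centre of its underside. The cradle slides on it only up and down and is rigid sideways: a barrel held stiffly in the fingers a few tenths of a millimetre off to one side bears on one flank only, and that flank then pushes the gripper away from it, across the groove.
Mind the look-alikes: they are no part of the job. Leave any pink or turquoise look-alike of the cover alone.

How it is judged:
By the outcome, as a careful person would: the job done as asked, in the order asked, and still so for the second after the job is handed in, while the arm keeps its last pose, push and grip.
It also fails if it takes over 72 s, if anything falls off the work surface, if the arm or the gripper's body presses on something with over 40 N, if the wrist force passes 120 N, or if a joint passes its speed limit or range.

## Working session

There is one attempt and no reset: what is moved stays moved. The work goes in short steps, Python scripts to look and compute and a tool call to move; the robot and the scene stay as the last step left them, time stands still between calls to the robot, and variables do not carry over. Pictures are saved under pics/ and viewed, and the job is handed in when it is done.

Besides the shell and the picture viewer there is one more tool, called after ">>>" by a JSON object that holds its "name" and its "arguments". move_arm: Moves the arm, as the interface text tells. Its arguments: {"type":"object","properties":{"commands":{"type":"array"},"jaw":{"type":"number"},"force":{"type":"number"}},"required":["commands"]}

```bash
mkdir -p pics; ls; python3 - <<'E'
from plant import ctrl
import cv2
s=ctrl.get_state()
print(s)
for n in ['scene','top','wrist']:
    im=ctrl.read_camera(n); cv2.imwrite(f'pics/{n}0.png',im[:,:,::-1])
    print(n,ctrl.get_calibration(n))
print(ctrl.tip_extent)
E
```

```text
pics
{'time': 0.0, 'qpos': array([ 1.12898746e+00,  2.87211358e-01,  1.57816412e+00, -3.47764071e-05,
        1.27861125e+00, -1.50021312e-01]), 'dq': array([-0.00054801,  0.00108385,  0.00132112,  0.00103401, -0.00076502,
        0.00029065]), 'joint_efforts': array([ 5.07857603e-04, -4.05966103e+01, -2.92635280e+01, -9.47395438e-05,
        5.76620630e-03,  6.82795132e-06]), 'eef_pos': array([0.19389743, 0.64590139, 0.24392365]), 'tcp_rot': array([-0.4224107 ,  0.56811555,  0.42159399,  0.56663253]), 'contact_force': array([-0.13099953,  0.6604554 ,  0.49938601]), 'wrist_torque': array([ 0.05085685, -0.0101032 , -0.00032902]), 'opening': 0.99612140114969}
scene {'camera_matrix': array([[432.62206396,   0.        , 322.10817808],
       [  0.        , 432.62206396, 200.29999321],
       [  0.        ,   0.        ,   1.        ]]), 'camera_from_world': array([[-0.88387417,  0.4676364 ,  0.00909119,  0.5334016 ],
       [ 0.29491619,  0.57229339, -0.7651828 , -0.0957923 ],
       [-0.36303016, -0.67364417, -0.64374889,  1.06557879],
       [ 0.        ,  0.        ,  0.        ,  1. 
[... 291 characters left out ...]
  0.01566895, -0.12126459,  0.58380138],
       [ 0.12135365,  0.00486091, -0.99259743,  1.04409505],
       [ 0.        ,  0.        ,  0.        ,  1.        ]])}
wrist {'camera_matrix': array([[290.28398227,   0.        , 322.13378945],
       [  0.        , 290.28398227, 199.67400566],
       [  0.        ,   0.        ,   1.        ]]), 'mount': array([[-1.37017022e-03, -3.13955157e-01,  9.49436824e-01,
        -1.29363845e-01],
       [-1.82811240e-03, -9.49435342e-01, -3.13957305e-01,
         8.17155433e-02],
       [ 9.99997390e-01, -2.16585218e-03,  7.26942716e-04,
         6.40599550e-04],
       [ 0.00000000e+00,  0.00000000e+00,  0.00000000e+00,
         1.00000000e+00]])}
0.014
```

View pics/top0.png

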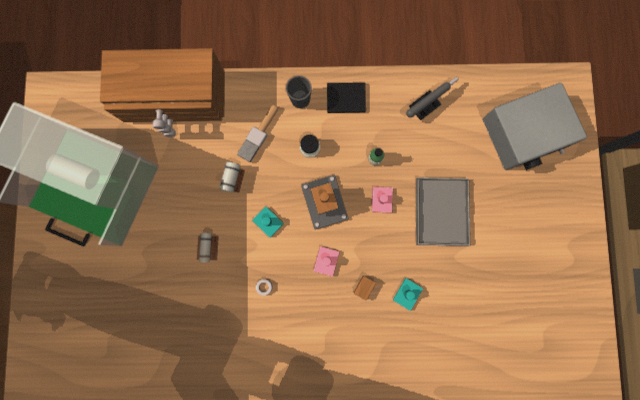

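View pics/scene0.png

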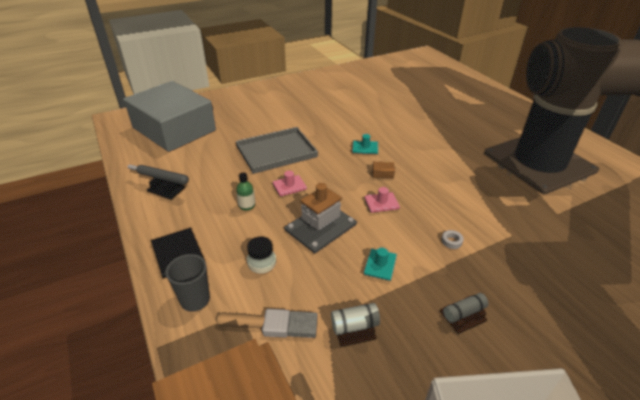

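View pics/wrist0.png

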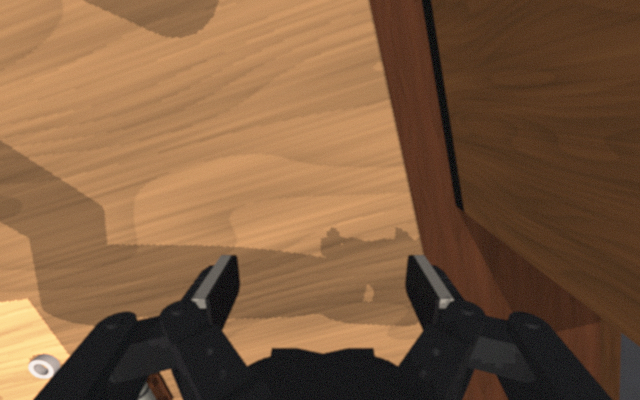

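```bash
cat > h.py <<'E'
import numpy as np, cv2
from plant import ctrl
from scipy.spatial.transform import Rotation as R
def cam(name,s=None):
    c=ctrl.get_calibration(name); K=c['camera_matrix']
    if name=='wrist':
        T=np.eye(4);T[:3,:3]=R.from_quat(s['tcp_rot']).as_matrix();T[:3,3]=s['eef_pos']
        return K,np.linalg.inv(T@c['mount'])
    return K,c['camera_from_world']
def back(name,uv,z,s=None):
    K,E=cam(name,s); d=np.linalg.inv(K)@np.array([uv[0],uv[1],1.])
    Rm=E[:3,:3]; o=-Rm.T@E[:3,3]; d=Rm.T@d
    return o+d*(z-o[2])/d[2]
def proj(name,p,s=None):
    K,E=cam(name,s); q=E[:3,:3]@np.asarray(p)+E[:3,3]; q=K@q; return q[:2]/q[2]
def crop(im,u0,v0,u1,v1,f,fn):
    cv2.imwrite(fn,cv2.resize(im[v0:v1,u0:u1,::-1],None,fx=f,fy=f,interpolation=cv2.INTER_CUBIC))
E
python3 - <<'E'
from h import *
im=cv2.imread('pics/top0.png')[:,:,::-1]
crop(im,200,140,300,220,8,'pics/a.png')
crop(im,285,160,365,240,7,'pics/b.png')
for n,uv,z in [('knob',(323,196),.09),('barrel',(231,177),.0315),('tray',(443,212),.01),('thin',(206,247),.02)]:
    print(n,back('top',uv,z))
E
```

```text
knob [ 0.58839531 -0.03599087  0.09      ]
barrel [0.64773458 0.19321513 0.0315    ]
tray [ 0.5537296  -0.33682708  0.01      ]
thin [0.47495556 0.25586772 0.02      ]
```

View pics/a.png

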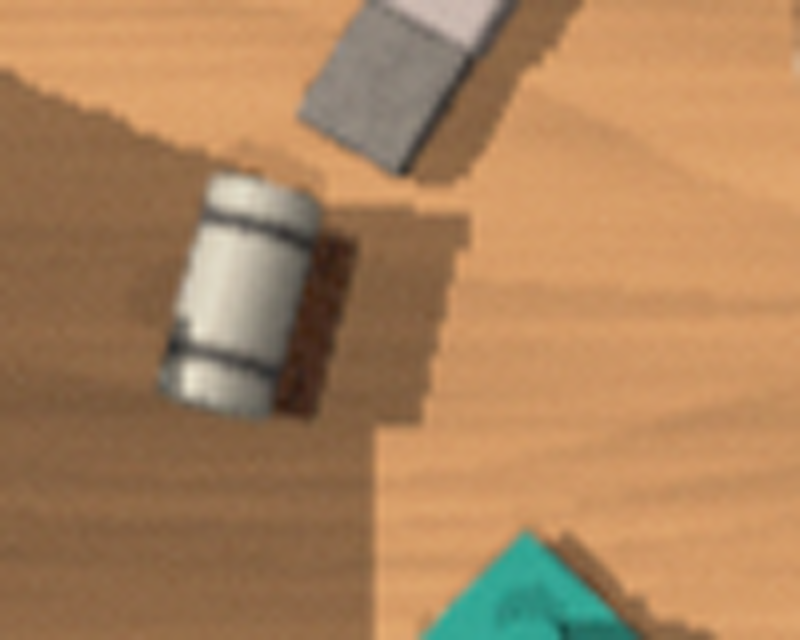

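View pics/b.png

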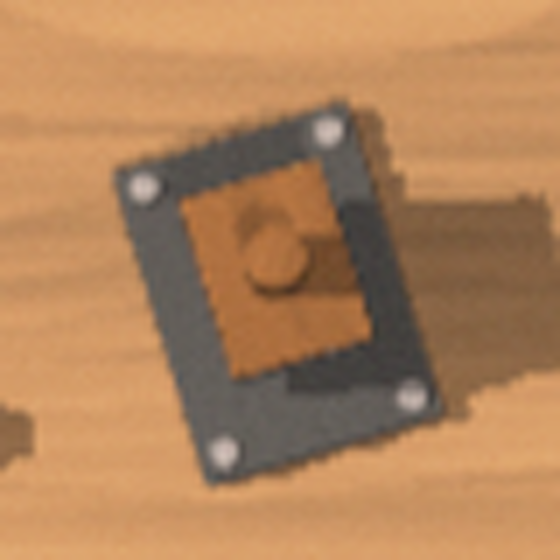

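```bash
python3 - <<'E'
from h import *
P=lambda c,f,u0,v0:((c[0]+.5)/f-.5+u0,(c[1]+.5)/f-.5+v0)
cor=[back('top',P(c,7,285,160),.012)[:2] for c in [(118,170),(345,103),(440,408),(212,486)]]
scr=[back('top',P(c,7,285,160),.013)[:2] for c in [(144,187),(329,131),(412,398),(223,453)]]
brd=[back('top',P(c,7,285,160),.079)[:2] for c in [(182,202),(322,160),(373,333),(235,379)]]
for q in (cor,scr,brd):
    q=np.array(q);print(q.mean(0),[np.linalg.norm(q[i]-q[(i+1)%4]).round(4) for i in range(4)])
    a=q[1]+q[0]-q[2]-q[3]; print('axis deg',np.degrees(np.arctan2(a[1],a[0])))
print('knobtop',back('top',P((277,256),7,285,160),.109))
# barrel silhouette corners approx: top end  (212,176),(320,196); bottom (160,390),(270,414)
e1=back('top',P((267,185),8,200,140),.0315+.008);e2=back('top',P((216,403),8,200,140),.0315+.008)
print('barrel',(e1+e2)/2,np.degrees(np.arctan2(*(e1-e2)[[1,0]])),np.linalg.norm(e1-e2))
M=R.from_quat(ctrl.get_state()['tcp_rot']).as_matrix();print(M)
E
```

```text
[ 0.58579001 -0.03900972] [np.float64(0.0859), np.float64(0.116), np.float64(0.0863), np.float64(0.1194)]
axis deg 15.923010946887523
[ 0.58539656 -0.03838532] [np.float64(0.07), np.float64(0.1014), np.float64(0.0705), np.float64(0.1005)]
axis deg 15.900849028270969
[ 0.58531997 -0.03892146] [np.float64(0.0497), np.float64(0.0616), np.float64(0.0491), np.float64(0.063)]
axis deg 15.530896075705304
knobtop [ 0.58548008 -0.03867432  0.109     ]
barrel [0.64819017 0.19457995 0.0395    ] -12.459919822696978 0.06995564132960827
[[-8.19763964e-04 -9.57740982e-01  2.87630908e-01]
 [-1.75397382e-03  2.87631939e-01  9.57739417e-01]
 [-9.99998126e-01  2.80623178e-04 -1.91564291e-03]]
```

```bash
python3 - <<'E'
from h import *
for uv in [(115,245),(155,170),(30,205),(48,235)]:
    print(uv,[back('top',uv,z)[:2].round(3) for z in (0,.1,.2,.3)])
print(proj('top',[.194,.646,.245]),proj('scene',[.194,.646,.245]),proj('scene',[.48,.46,0]),proj('scene',[.40,.38,.2]))
E
```

```text
(115, 245) [array([0.484, 0.492]), array([0.481, 0.444]), array([0.478, 0.396]), array([0.475, 0.348])]
(155, 170) [array([0.675, 0.396]), array([0.655, 0.357]), array([0.635, 0.318]), array([0.615, 0.278])]
(30, 205) [array([0.589, 0.714]), array([0.577, 0.646]), array([0.564, 0.578]), array([0.552, 0.51 ])]
(48, 235) [array([0.512, 0.663]), array([0.506, 0.6  ]), array([0.501, 0.536]), array([0.496, 0.473])]
[-34.63124125 397.39029202] [1038.64933964  354.7965833 ] [563.36751064 430.22584147] [612.367551   270.25287319]
```

>>> {"name": "move_arm", "arguments": {"commands": [0,-1,-0.65,0,0,-1,-0.65,0,0,-1,-0.65,0,0,-1,-0.65,0,0,-1,-0.65,0,0,-1,-0.65,0,0,-1,-0.65,0,0,-1,-0.65,0,0,-1,-0.65,0,0,-1,-0.65,0,0,-1,-0.65,0,0,-1,-0.65,0,0,-1,-0.65,0,0,-1,-0.65,0,0,-1,-0.65,0,0,-1,-0.65,0,0,-1,-0.65,0,0,-1,-0.65,0,0,-1,-0.65,0,0,-1,-0.65,0]}}

```text
time: 2.65
eef_pos: [0.5798, 0.1905, 0.2449]
tcp_rot: [-0.422, 0.568, 0.422, 0.567]
contact_force: [0.0, 0.2, 0.2]
opening: 1.003
```

```bash
cat > w.py <<'E'
from h import *; import sys,pickle
s=ctrl.get_state(); im=ctrl.read_camera('wrist'); n=sys.argv[1]
cv2.imwrite(f'pics/{n}.png',im[:,:,::-1]); pickle.dump(s,open(f'pics/{n}.pkl','wb'))
M=R.from_quat(s['tcp_rot']).as_matrix()
print(s['time'],s['eef_pos'],'zyaw',np.degrees(np.arctan2(M[1,2],M[0,2])),'xz',M[:,0],s['contact_force'],s['opening'])
E
python3 w.py w1
```

```text
2.65 [0.57982985 0.1905257  0.2448577 ] zyaw 73.27806538782187 xz [-8.29938855e-04 -5.73087693e-05 -9.99999654e-01] [0.03098468 0.18926792 0.23206215] 1.0034063800906123
```

View pics/w1.png

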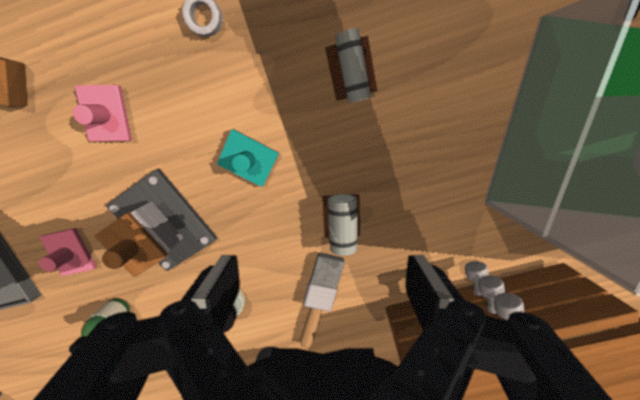

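```bash
python3 - <<'E'
from h import *
im=cv2.imread('pics/w1.png')[:,:,::-1]
crop(im,305,180,385,270,6,'pics/w1c.png')
E
```

```text
(no output)
```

View pics/w1c.png

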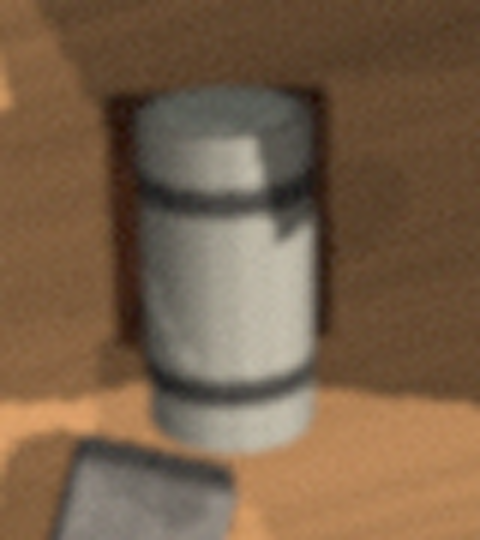

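```bash
cat > fit.py <<'E'
from h import *; import pickle
from scipy.optimize import least_squares
def hull(p,z,cam_,s,r=.018,L=.07):
    x,y,a=p; t=np.linspace(0,2*np.pi,120)
    d=np.array([np.cos(a),np.sin(a),0]);n=np.array([-np.sin(a),np.cos(a),0])
    pts=[np.array([x,y,z])+e*d*L/2+r*np.cos(q)*n+r*np.sin(q)*np.array([0,0,1]) for e in(-1,1) for q in t]
    K,E=cam(cam_,s); q=(K@(E[:3,:3]@np.array(pts).T+E[:3,3:])); uv=(q[:2]/q[2]).T
    return cv2.convexHull(uv.astype(np.float32))
def fitb(pts,p0,z,cam_,s,r=.018,L=.07):
    f=lambda p:[cv2.pointPolygonTest(hull(p,z,cam_,s,r,L),(float(u),float(v)),True) for u,v in pts]
    r_=least_squares(f,p0,x_scale=[.01,.01,.1],diff_step=1e-3); return r_.x,np.round(r_.fun,2)
E
python3 - <<'E'
from fit import *
s=pickle.load(open('pics/w1.pkl','rb'))
c=[(137,140),(143,250),(151,370),(313,140),(317,250),(316,370),(224,87),(180,94),(270,94),(235,450),(190,442),(280,440)]
P=lambda c,f,u0,v0:((c[0]+.5)/f-.5+u0,(c[1]+.5)/f-.5+v0)
x,r=fitb([P(q,6,305,180) for q in c],[.648,.195,-.22],.0315,'wrist',s);print(x,np.degrees(x[2]),r)
c=[(205,185),(176,310),(160,375),(318,220),(298,320),(272,405),(240,172),(290,183),(215,412),(245,418)]
x,r=fitb([P(q,8,200,140) for q in c],[.648,.195,-.22],.0315,'top',None);print(x,np.degrees(x[2]),r)
E
```

```text
[ 0.64908681  0.19820576 -0.23741707] -13.602996116678225 [-0.23 -0.21  0.06 -0.13 -0.43  0.14  0.48  0.76  1.22  0.63  0.96  1.07]
[ 0.64897153  0.19681118 -0.22387558] -12.827125983940808 [-0.12  0.04  0.02  0.07 -0.4   0.3  -0.17 -0.29 -0.24 -0.23]
```

>>> {"name": "move_arm", "arguments": {"commands": [0.1,-0.285,-0.87,0,0.1,-0.285,-0.87,0,0.1,-0.285,-0.87,0,0.1,-0.285,-0.87,0,0.1,-0.285,-0.87,0,0.1,-0.285,-0.87,0,0.1,-0.285,-0.87,0,0.1,-0.285,-0.87,0,0.1,-0.285,-0.87,0,0.1,-0.285,-0.87,0,0,0,0,0]}}

```text
time: 4.08
eef_pos: [0.5848, -0.0383, 0.2198]
tcp_rot: [-0.421, 0.568, 0.422, 0.568]
contact_force: [1.0, 0.8, 0.1]
opening: 1.002
```

```bash
python3 w.py w2
```

```text
4.075 [ 0.58483367 -0.03829077  0.21975647] zyaw 73.156409031275 xz [-1.05247651e-03  3.43918917e-04 -9.99999387e-01] [0.98011339 0.84351443 0.09674263] 1.0017932786560004
```

View pics/w2.png

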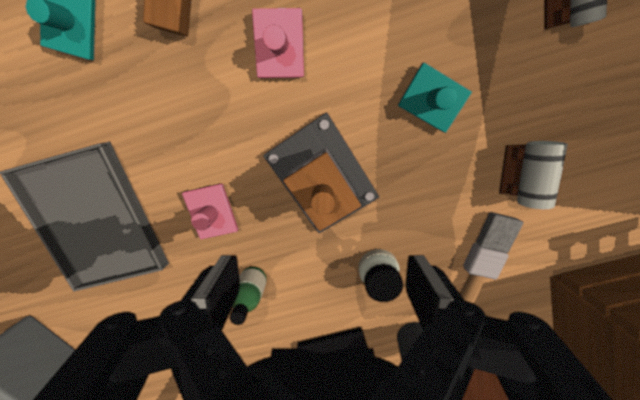

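```bash
python3 - <<'E'
from h import *; import pickle
s=pickle.load(open('pics/w2.pkl','rb'))
im=cv2.imread('pics/w2.png')[:,:,::-1]
crop(im,255,105,395,240,5,'pics/w2c.png')
print(back('wrist',(323,201),.109,s),proj('wrist',[.5855,-.0387,.109],s))
# tip location test
M=R.from_quat(s['tcp_rot']).as_matrix()
for dx in (0,.014,-.013+.014):
  for z in (-.0427,.0427): print(dx,z,proj('wrist',s['eef_pos']+M@[dx,0,z],s))
E
```

```text
[ 0.58412769 -0.03642462  0.109     ] [320.96686453 203.14332954]
0 -0.0427 [237.32567975 272.15393916]
0 0.0427 [404.29061187 271.76216015]
0.014 -0.0427 [244.26104037 258.30845027]
0.014 0.0427 [397.50681956 257.95418301]
0.0010000000000000009 -0.0427 [237.86199026 271.08326937]
0.0010000000000000009 0.0427 [403.76603879 270.69442507]
```

View pics/w2c.png

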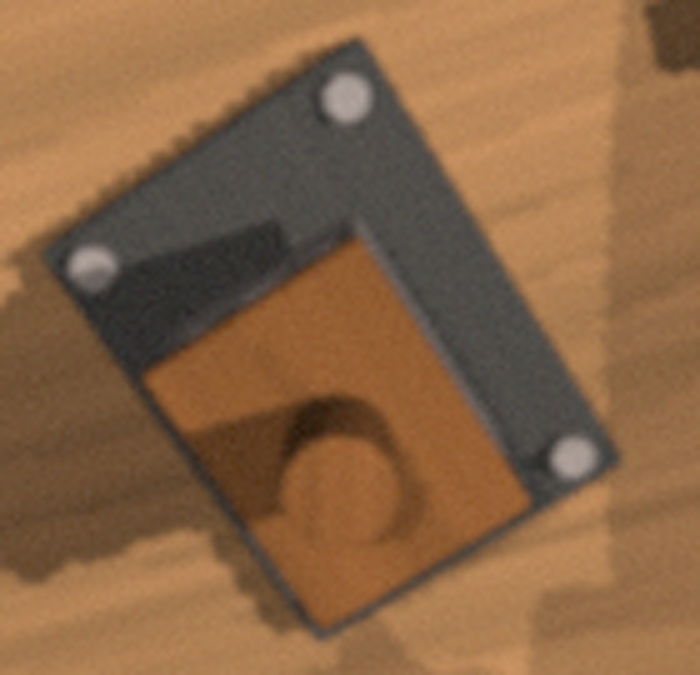

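>>> {"name": "move_arm", "arguments": {"commands": [0.6,0,0,0,0.6,0,0,0,0.6,0,0,0,0.6,0,0,0,0.6,0,0,0,0.6,0,0,0,0.6,0,0,0,0.6,0,0,0,0,0,0,0], "jaw": 50, "force": 30}}

```text
time: 5.25
eef_pos: [0.5841, -0.0372, 0.0985]
tcp_rot: [-0.421, 0.568, 0.423, 0.567]
contact_force: [-0.7, 1.0, -0.1]
opening: 0.584
```

```bash
python3 w.py w3
```

```text
5.25 [ 0.58408114 -0.03721204  0.09845582] zyaw 73.27592369621874 xz [-3.28662481e-03  7.93698562e-04 -9.99994284e-01] [-0.72792961  0.98180843 -0.07827927] 0.5841643497014269
```

View pics/w3.png

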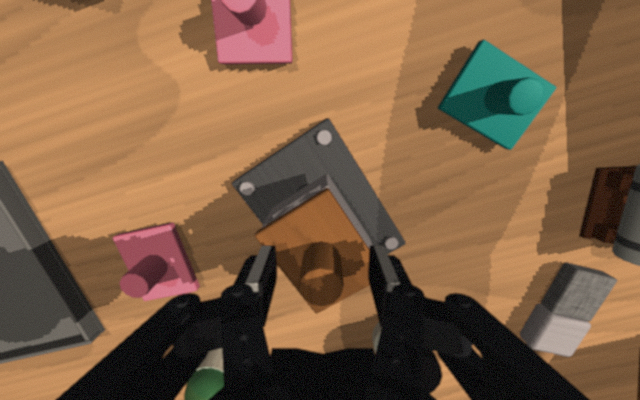

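>>> {"name": "move_arm", "arguments": {"commands": [0,0,0,0,0,0,0,0,0,0,0,0,0,0,0,0,0,0,0,0], "jaw": 12, "force": 35}}

```text
time: 5.92
eef_pos: [0.5858, -0.0375, 0.1011]
tcp_rot: [-0.422, 0.567, 0.422, 0.568]
contact_force: [1.0, 0.6, 4.3]
opening: 0.245
```

```bash
python3 w.py w4
```

```text
5.925 [ 0.58581797 -0.03750791  0.1010665 ] zyaw 73.28013279006274 xz [ 1.76400347e-03 -2.67054680e-04 -9.99998408e-01] [0.98957206 0.58891191 4.30116627] 0.24492968273200472
```

View pics/w4.png

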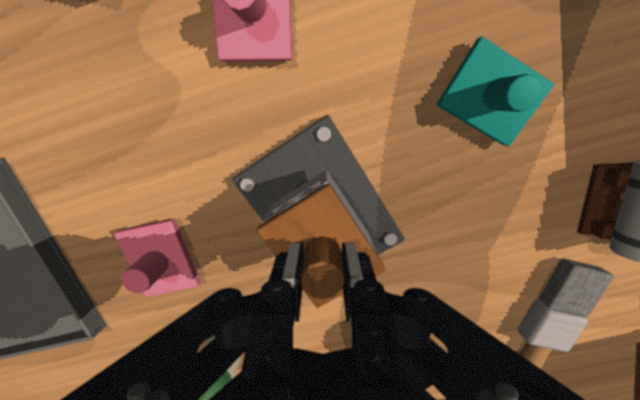

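>>> {"name": "move_arm", "arguments": {"commands": [-0.2,0,0,0,-0.3,0,0,0,-0.3,0,0,0,-0.4,0,0,0,-0.8,0,0,0,-0.8,0,0,0,-0.8,0,0,0,-0.8,0,0,0,-0.8,0,0,0,0,0,0,0]}}

```text
time: 7.22
eef_pos: [0.5864, -0.0377, 0.2331]
tcp_rot: [-0.423, 0.566, 0.421, 0.568]
contact_force: [0.7, 0.2, -0.9]
opening: 0.245
```

```bash
python3 w.py w5; python3 - <<'E'
from h import *
im=ctrl.read_camera('top'); cv2.imwrite('pics/top5.png',im[:,:,::-1]); crop(im,285,150,485,260,4,'pics/top5c.png')
im=ctrl.read_camera('scene'); cv2.imwrite('pics/scene5.png',im[:,:,::-1]); crop(im,220,100,400,260,4,'pics/scene5c.png')
E
```

```text
7.225 [ 0.58638403 -0.03772471  0.23314789] zyaw 73.28227137479705 xz [ 0.00465362 -0.00113864 -0.99998852] [ 0.71405644  0.15441606 -0.900616  ] 0.2448169735770629
```

View pics/w5.png

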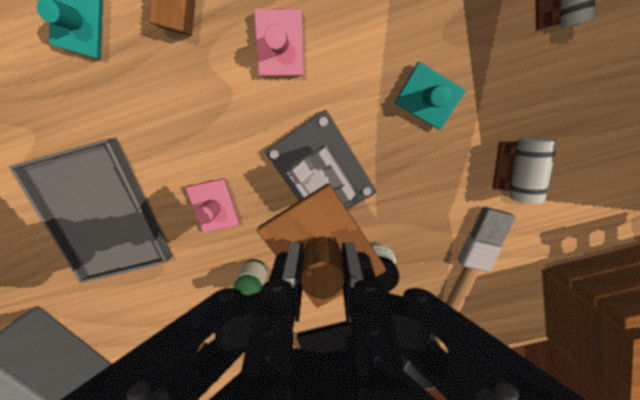

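View pics/scene5c.png

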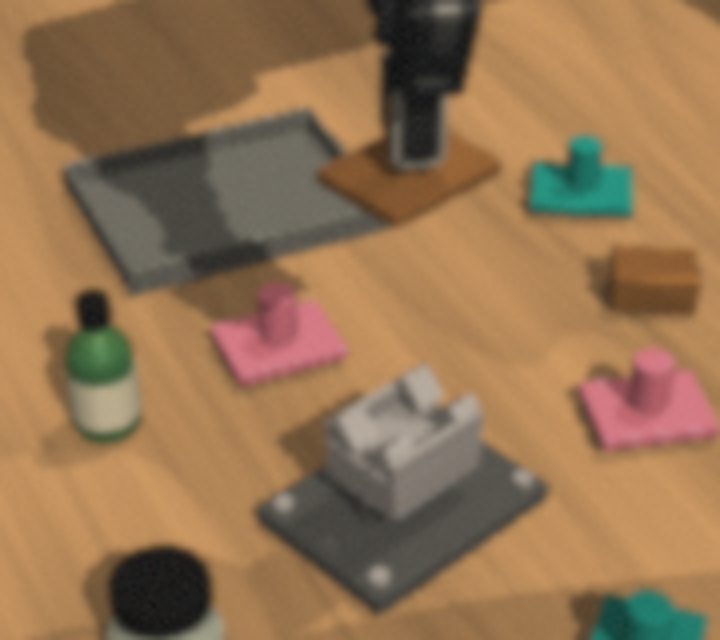

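View pics/top5c.png

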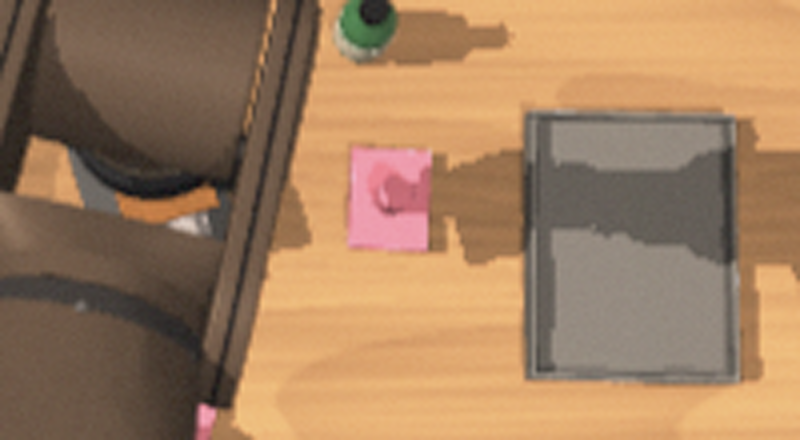

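>>> {"name": "move_arm", "arguments": {"commands": [0,-0.15,-0.84,0,0,-0.15,-0.84,0,0,-0.15,-0.84,0,0,-0.15,-0.84,0,0,-0.15,-0.84,0,0,-0.15,-0.84,0,0,-0.15,-0.84,0,0,-0.15,-0.84,0,0,-0.15,-0.84,0,0,-0.15,-0.84,0,0,-0.15,-0.84,0,0,-0.15,-0.84,0,0,-0.15,-0.84,0,0,-0.15,-0.84,0,0.8,0,0,0,0.8,0,0,0,0.8,0,0,0,0.8,0,0,0]}}

```text
time: 9.62
eef_pos: [0.5506, -0.3331, 0.1481]
tcp_rot: [-0.422, 0.567, 0.423, 0.567]
contact_force: [-0.6, 0.1, -1.0]
opening: 0.243
```

```bash
python3 w.py w6; python3 - <<'E'
from h import *
P=lambda c,f,u0,v0:((c[0]+.5)/f-.5+u0,(c[1]+.5)/f-.5+v0)
q=np.array([back('top',P(c,4,285,150),.018)[:2] for c in [(527,112),(735,115),(738,380),(527,380)]]);print(q,q.mean(0))
E
```

```text
9.625 [ 0.55064627 -0.33305333  0.14805628] zyaw 73.33403302940552 xz [-0.00129539  0.00121235 -0.99999843] [-0.62774893  0.10721141 -0.97847443] 0.24312388653956987
[[ 0.64102398 -0.27187055]
 [ 0.6369971  -0.4025553 ]
 [ 0.4710139  -0.39520862]
 [ 0.47298227 -0.26497498]] [ 0.55550431 -0.33365236]
```

View pics/w6.png

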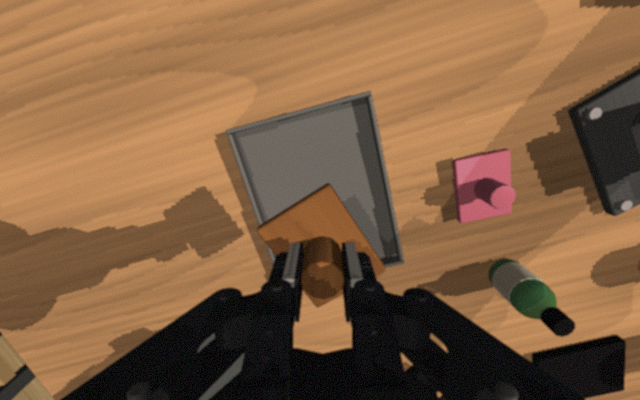

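>>> {"name": "move_arm", "arguments": {"commands": [0.8,0,0,0,0.8,0,0,0,0.8,0,0,0,0.8,0,0,0,0.6,0,0,0,0.4,0,0,0,0.1,0,0,0,0.06,0,0,0,0,0,0,0]}}

```text
time: 10.8
eef_pos: [0.5513, -0.3344, 0.042]
tcp_rot: [-0.422, 0.567, 0.422, 0.567]
contact_force: [-0.1, -0.4, -0.3]
opening: 0.241
```

>>> {"name": "move_arm", "arguments": {"commands": [0.06,0,0,0,0.04,0,0,0,0,0,0,0]}}

```text
time: 11.18
eef_pos: [0.5511, -0.3343, 0.0395]
tcp_rot: [-0.422, 0.567, 0.422, 0.567]
contact_force: [-1.5, 0.2, 2.7]
opening: 0.245
```

>>> {"name": "move_arm", "arguments": {"commands": [0,0,0,0,0,0,0,0,0,0,0,0,-0.1,0,0,0,-0.4,0,0,0,-0.8,0,0,0,-0.9,0,0,0,-0.9,0,0,0,-0.9,0,0,0,-0.9,0,0,0,-0.9,0,0,0,-0.6,0,0,0], "jaw": 60}}

```text
time: 12.68
eef_pos: [0.5515, -0.3346, 0.2023]
tcp_rot: [-0.423, 0.567, 0.421, 0.568]
contact_force: [-0.2, -0.2, -0.3]
opening: 0.704
```

```bash
python3 w.py w7
```

```text
12.675 [ 0.55152041 -0.33458489  0.20226679] zyaw 73.28511309236684 xz [ 0.00307299 -0.00261306 -0.99999186] [-0.17674119 -0.19417915 -0.27344301] 0.7039333847949382
```

View pics/w7.png

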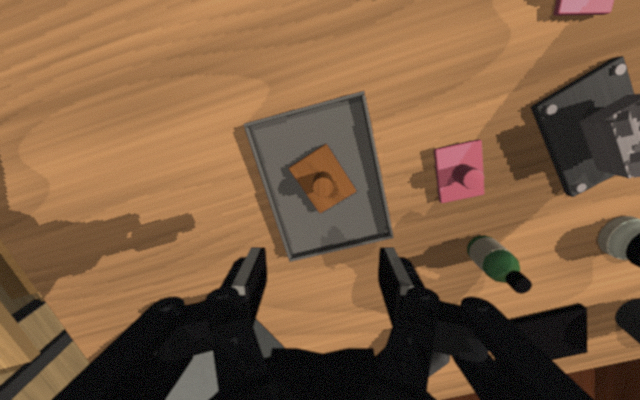

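>>> {"name": "move_arm", "arguments": {"commands": [0,0.15,0.84,0,0,0.15,0.84,0,0,0.15,0.84,0,0,0.15,0.84,0,0,0.15,0.84,0,0,0.15,0.84,0,0,0.15,0.84,0,0,0.15,0.84,0,0,0.15,0.84,0,0,0.15,0.84,0,0,0.15,0.84,0,0,0.15,0.84,0,0,0.15,0.84,0,0,0.15,0.84,0,0,0,0,0]}}

```text
time: 14.6
eef_pos: [0.5853, -0.0359, 0.1988]
tcp_rot: [-0.423, 0.567, 0.423, 0.567]
contact_force: [1.0, 0.2, 0.2]
opening: 0.703
```

```bash
python3 w.py w8; python3 - <<'E'
from h import *
im=cv2.imread('pics/w8.png')[:,:,::-1]
crop(im,250,90,400,240,5,'pics/w8c.png')
E
```

```text
14.6 [ 0.58529637 -0.0358563   0.19880392] zyaw 73.41481397634212 xz [-8.23055199e-05 -6.24753809e-05 -9.99999995e-01] [1.04841975 0.1970745  0.24970712] 0.7031905229216787
```

View pics/w8c.png

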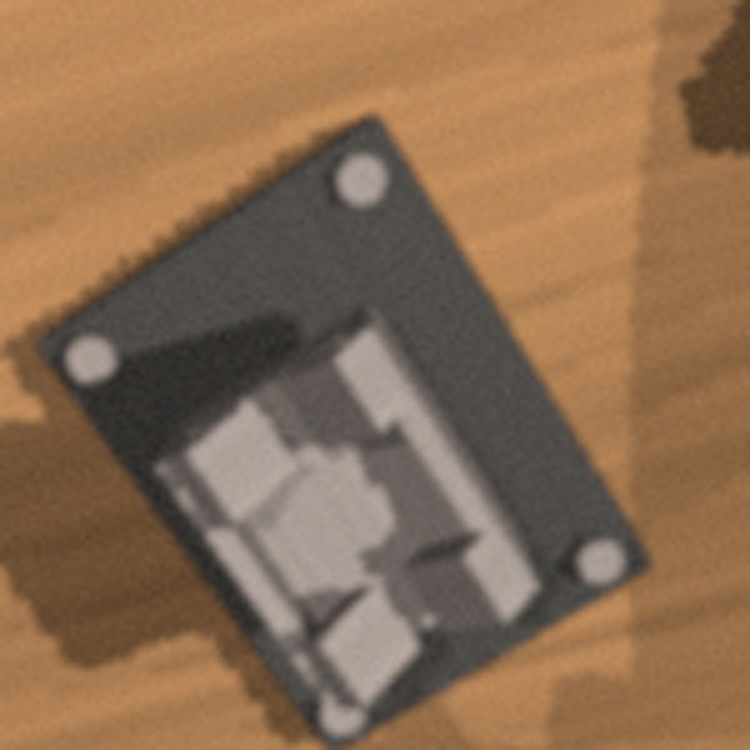

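```bash
python3 - <<'E'
from h import *; import pickle
s=pickle.load(open('pics/w8.pkl','rb'))
P=lambda c,f,u0,v0:((c[0]+.5)/f-.5+u0,(c[1]+.5)/f-.5+v0)
B=lambda c,z:back('wrist',P(c,5,250,90),z,s)[:2]
a=[B(c,.0135) for c in [(361,180),(91,360),(601,561)]]
print('screw ctr',(a[1]+a[2])/2,'ax',np.degrees(np.arctan2(*(a[0]-a[2])[::-1])),[np.linalg.norm(a[0]-a[i]) for i in (1,2)])
c=[B(q,.012) for q in [(375,112),(40,345),(650,567)]]
print('plate ctr',(c[1]+c[2])/2,'ax',np.degrees(np.arctan2(*(c[0]-c[2])[::-1])),[np.linalg.norm(c[0]-c[i]) for i in (1,2)])
d=[B(q,.071) for q in [(375,312),(157,467),(543,583),(340,728)]]
for z in (.0,):
  print('cradle',(d[1]+d[2])/2,np.degrees(np.arctan2(*(d[0]-d[2])[::-1])),[np.linalg.norm(d[0]-d[i]) for i in (1,2)])
E
```

```text
screw ctr [ 0.5864595  -0.03780069] ax -163.74104062931403 [np.float64(0.07038875037399442), np.float64(0.10097134861639834)]
plate ctr [ 0.58600417 -0.03747154] ax -164.32307776680773 [np.float64(0.08808622691202625), np.float64(0.11883979651609541)]
cradle [ 0.58356928 -0.03642292] -164.76098644186834 [np.float64(0.04889613031621303), np.float64(0.05999297208661943)]
```

>>> {"name": "move_arm", "arguments": {"commands": [0,0.02,0.81,0,0,0.02,0.81,0,0,0.02,0.81,0,0,0.02,0.81,0,0,0.02,0.81,0,0,0.02,0.81,0,0,0.02,0.81,0,0,0.02,0.81,0,0,0.02,0.81,0,0,0.02,0.81,0,0,0.02,0.81,0,0,0.02,0.81,0,0.7,0,0,-0.35,0.7,0,0,-0.35,0,0,0,0], "jaw": 75}}

```text
time: 16.52
eef_pos: [0.6474, 0.196, 0.1599]
tcp_rot: [-0.438, 0.556, 0.44, 0.552]
contact_force: [0.1, 1.1, -1.7]
opening: 0.878
```

```bash
python3 w.py w9; python3 - <<'E'
from h import *
im=cv2.imread('pics/w9.png')[:,:,::-1]
crop(im,250,140,400,290,5,'pics/w9c.png')
E
```

```text
16.525 [0.6473609  0.19600572 0.15989812] zyaw 76.75559291584908 xz [-0.00658157 -0.0011774  -0.99997765] [ 0.11633469  1.07712592 -1.65734519] 0.8784581926991231
```

View pics/w9.png

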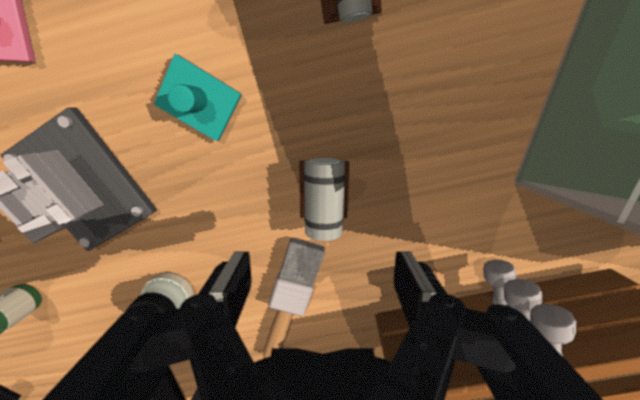

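View pics/w9c.png

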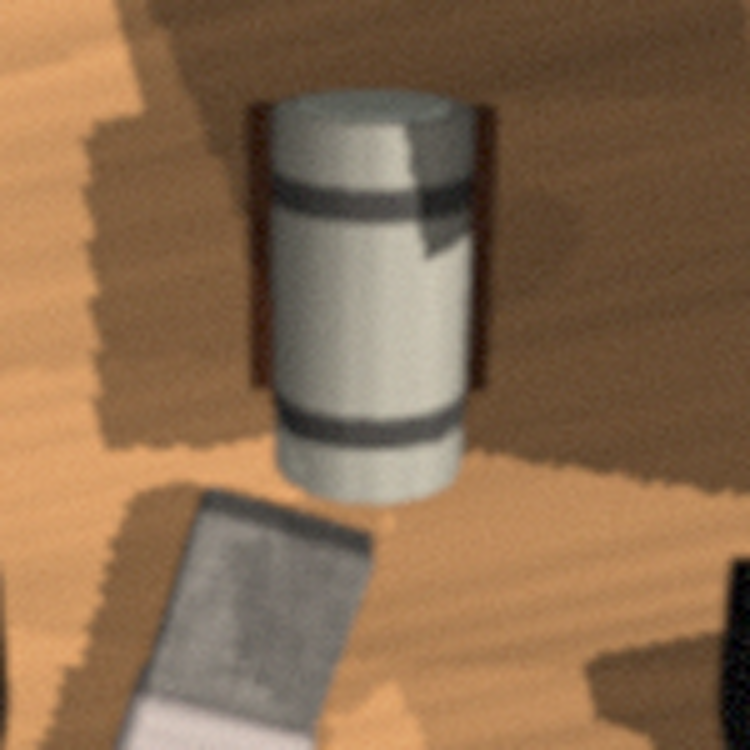

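```bash
python3 - <<'E'
from fit import *
s=pickle.load(open('pics/w9.pkl','rb'))
c=[(271,150),(271,250),(274,400),(475,150),(474,250),(466,400),(372,88),(320,92),(430,93),(370,504),(320,497),(425,494)]
P=lambda c,f,u0,v0:((c[0]+.5)/f-.5+u0,(c[1]+.5)/f-.5+v0)
x,r=fitb([P(q,5,250,140) for q in c],[.648,.195,-.22],.0315,'wrist',s);print(x,np.degrees(x[2]),r)
M=R.from_quat(s['tcp_rot']).as_matrix()
print(M.T@(np.array([x[0],x[1],0])-s['eef_pos']))
E
```

```text
[ 0.64881472  0.19791015 -0.24334068] -13.942393910212616 [-0.51 -0.68 -0.34 -0.42 -0.9  -0.33 -0.    0.36  0.24 -0.    0.11  0.55]
[ 0.15988274 -0.00196004  0.00261122]
```

```bash
python3 - <<'E'
from h import *; import pickle
for n,o in (('w4',.0105),('w3',.025),('w7',.030),('w9',.0375),('w1',.0427)):
    s=pickle.load(open(f'pics/{n}.pkl','rb'));M=R.from_quat(s['tcp_rot']).as_matrix()
    print(n,[(dx,proj('wrist',s['eef_pos']+M@[dx,.011,-o],s).round(1)) for dx in (0,.005,.010,.014)])
a=[cv2.imread(f'pics/{n}.png')[215:315,200:440] for n in ('w4','w3','w9','w1')]
cv2.imwrite('pics/tips.png',cv2.resize(np.vstack([np.hstack(a[:2]),np.hstack(a[2:])]),None,fx=1.6,fy=2.5))
E
```

```text
w4 [(0, array([299.6, 252.7])), (0.005, array([300.3, 248. ])), (0.01, array([301. , 243.6])), (0.014, array([301.5, 240.2]))]
w3 [(0, array([270.6, 252.8])), (0.005, array([272.2, 248.1])), (0.01, array([273.7, 243.6])), (0.014, array([274.9, 240.3]))]
w7 [(0, array([260.6, 252.8])), (0.005, array([262.5, 248.1])), (0.01, array([264.3, 243.7])), (0.014, array([265.7, 240.3]))]
w9 [(0, array([245.5, 252.9])), (0.005, array([248. , 248.1])), (0.01, array([250.2, 243.7])), (0.014, array([251.9, 240.3]))]
w1 [(0, array([235.1, 252.9])), (0.005, array([237.9, 248.1])), (0.01, array([240.5, 243.7])), (0.014, array([242.4, 240.3]))]
```

View pics/tips.png

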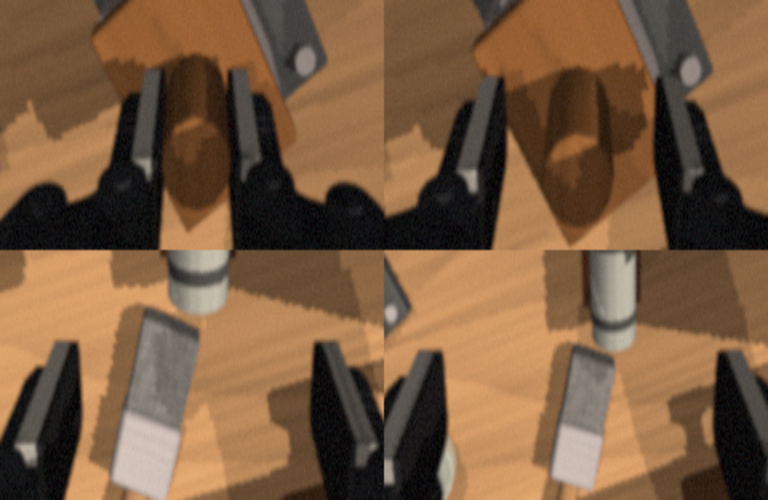

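>>> {"name": "move_arm", "arguments": {"commands": [0,-0.04,0.08,0,0.7,0,0,0,0.7,0,0,0,0.7,0,0,0,0.7,0,0,0,0.7,0,0,0,0.7,0,0,0,0.4,0,0,0,0.2,0,0,0,0,0,0,0]}}

```text
time: 17.82
eef_pos: [0.6509, 0.1988, 0.0438]
tcp_rot: [-0.439, 0.554, 0.439, 0.554]
contact_force: [-0.1, 0.1, 0.0]
opening: 0.879
```

```bash
python3 w.py w10
```

```text
17.825 [0.65085604 0.19875819 0.04376202] zyaw 76.7839339106161 xz [ 4.07384153e-05 -1.18347067e-05 -9.99999999e-01] [-0.06513348  0.06404737  0.02529036] 0.8789455407365131
```

View pics/w10.png

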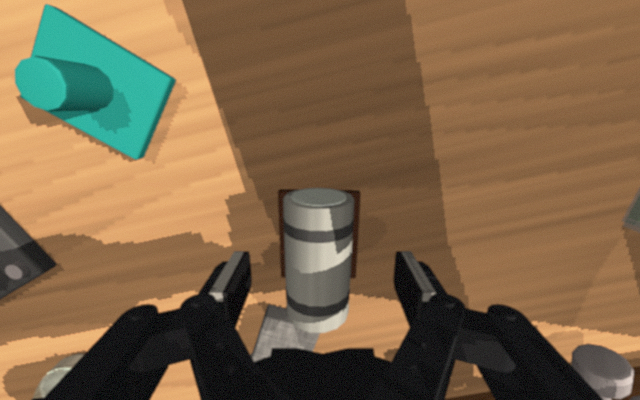

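```bash
python3 - <<'E'
from fit import *
im=cv2.imread('pics/w10.png')[:,:,::-1]
crop(im,260,175,380,340,4.5,'pics/w10c.png')
E
```

```text
(no output)
```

View pics/w10c.png

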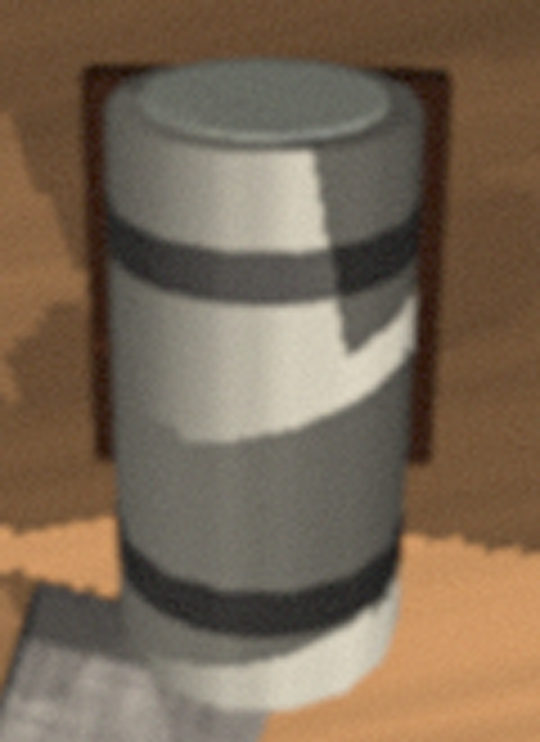

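```bash
python3 - <<'E'
from fit import *
s=pickle.load(open('pics/w10.pkl','rb'))
c=[(104,160),(110,300),(118,450),(122,600),(426,160),(416,300),(406,450),(398,600),(262,58),(180,66),(350,66),(265,711),(200,703),(330,697)]
P=lambda c,f,u0,v0:((c[0]+.5)/f-.5+u0,(c[1]+.5)/f-.5+v0)
x,r=fitb([P(q,4.5,260,175) for q in c],[.648,.195,-.22],.0315,'wrist',s);print(x,np.degrees(x[2]),r)
M=R.from_quat(s['tcp_rot']).as_matrix()
print(M.T@(np.array([x[0],x[1],0.0315])-s['eef_pos']))
E
```

```text
[ 0.64913021  0.19758826 -0.24709778] -14.157659822153065 [-0.86 -0.42  0.39  0.32 -0.91 -0.29  0.21  0.27  0.35  0.62  0.27  0.52
  0.24  0.71]
[ 0.01226197  0.00141317 -0.00153348]
```

>>> {"name": "move_arm", "arguments": {"commands": [0.1,0.05,-0.06,0.1,0.2,0,0,0,0,0,0,0]}}

```text
time: 18.25
eef_pos: [0.6488, 0.1974, 0.0358]
tcp_rot: [-0.437, 0.556, 0.437, 0.556]
contact_force: [-0.5, 0.2, 1.0]
opening: 0.878
```

>>> {"name": "move_arm", "arguments": {"commands": [0,0,0,0,0,0,0,0,0,0,0,0,0,0,0,0,0,0,0,0,0,0,0,0], "jaw": 28, "force": 35}}

```text
time: 19.0
eef_pos: [0.6493, 0.1968, 0.0368]
tcp_rot: [-0.437, 0.557, 0.436, 0.556]
contact_force: [-3.4, -5.0, 4.2]
opening: 0.409
```

```bash
python3 w.py w11
```

```text
19.0 [0.64925152 0.19678086 0.03676688] zyaw 76.29140941374293 xz [-4.45413881e-04 -1.35229264e-03 -9.99998986e-01] [-3.44912609 -4.95435925  4.19296892] 0.408800827709365
```

View pics/w11.png

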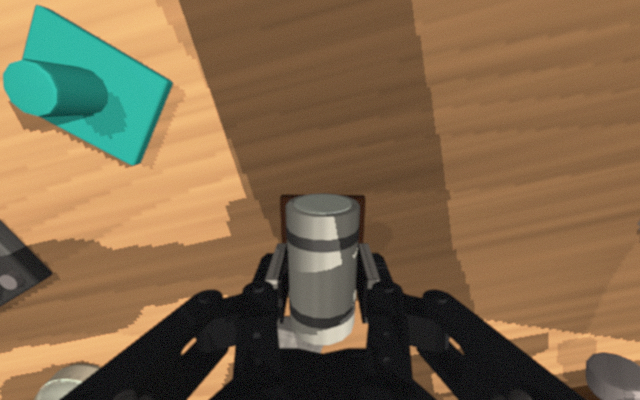

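>>> {"name": "move_arm", "arguments": {"commands": [-0.1,0,0,0,-0.3,0,0,0,-0.7,0,0,0,-0.8,0,0,0,-0.8,0,0,0,-0.8,0,0,0,-0.8,0,0,0,-0.8,0,0,0,0,0,0,0]}}

```text
time: 20.18
eef_pos: [0.6507, 0.1978, 0.167]
tcp_rot: [-0.438, 0.555, 0.436, 0.558]
contact_force: [0.7, -1.1, -2.0]
opening: 0.401
```

>>> {"name": "move_arm", "arguments": {"commands": [0,0.02,-0.81,0,0,0.02,-0.81,0,0,0.02,-0.81,0,0,0.02,-0.81,0,0,0.02,-0.81,0,0,0.02,-0.81,0,0,0.02,-0.81,0,0,0.02,-0.81,0,0,0.02,-0.81,0,0,0.02,-0.81,0,0,0.02,-0.81,0,0,0.02,-0.84,0,0,0,0,-1,0,0,0,-1,0,0,0,-1,0,0,0,-1,0,0,0,-1,0,0,0,-0.92,0,0,0,0]}}

```text
time: 22.55
eef_pos: [0.5854, -0.0384, 0.1638]
tcp_rot: [-0.564, 0.426, 0.564, 0.426]
contact_force: [-1.0, 0.1, -1.4]
opening: 0.412
```

```bash
python3 w.py w12;  python3 - <<'E'
from h import *
im=ctrl.read_camera('scene'); cv2.imwrite('pics/scene12.png',im[:,:,::-1]); crop(im,250,100,400,260,4,'pics/scene12c.png')
E
```

```text
22.55 [ 0.58543936 -0.03842498  0.1638184 ] zyaw 105.81503553480817 xz [-2.50039098e-05  8.17062475e-06 -1.00000000e+00] [-1.00537897  0.14203999 -1.44163571] 0.4115633613747656
```

View pics/w12.png

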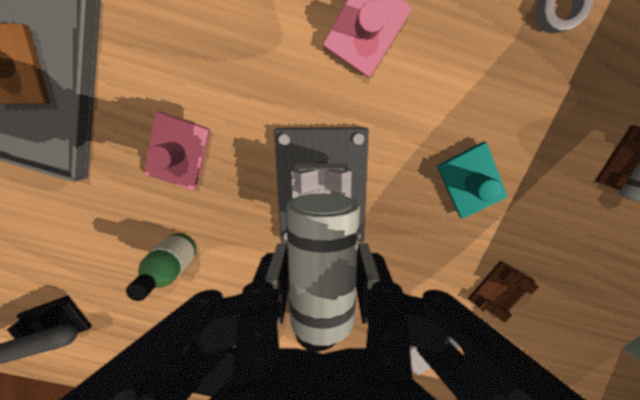

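View pics/scene12c.png

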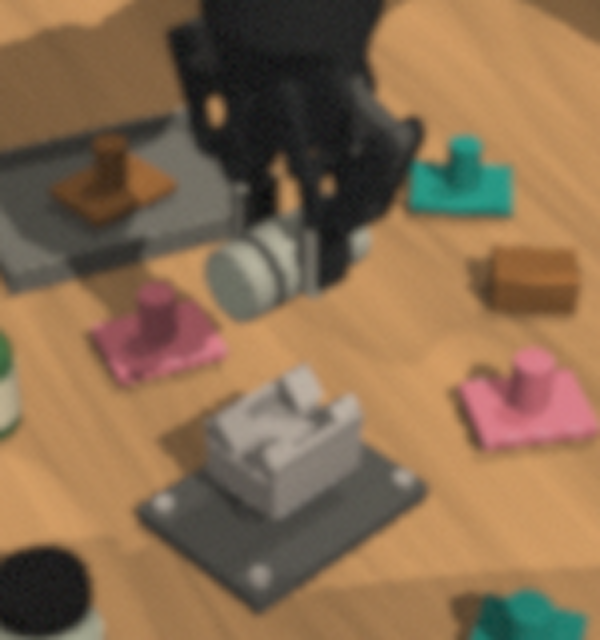

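```bash
python3 - <<'E'
from fit import *
s=pickle.load(open('pics/w12.pkl','rb'));M=R.from_quat(s['tcp_rot']).as_matrix()
for dx in (.004,.008,.012,.016):
  q=proj('scene',s['eef_pos']+M@[dx,-.011,.018])
  q2=proj('scene',s['eef_pos']+M@[dx,.011,.018]);q3=proj('scene',s['eef_pos']+M@[dx,-.011,-.018])
  print(dx,[((a-[250,100])*4).round() for a in (q,q2,q3)])
im=cv2.imread('pics/w12.png')[:,:,::-1]
crop(im,260,115,380,355,2.5,'pics/w12c.png')
im=cv2.imread('pics/scene12.png')[:,:,::-1]
crop(im,285,130,365,190,9,'pics/scene12d.png')
E
```

```text
0.004 [array([297., 278.]), array([333., 258.]), array([242., 244.])]
0.008 [array([297., 285.]), array([333., 266.]), array([242., 251.])]
0.012 [array([297., 293.]), array([332., 273.]), array([242., 258.])]
0.016 [array([297., 300.]), array([332., 280.]), array([242., 265.])]
```

View pics/scene12d.png

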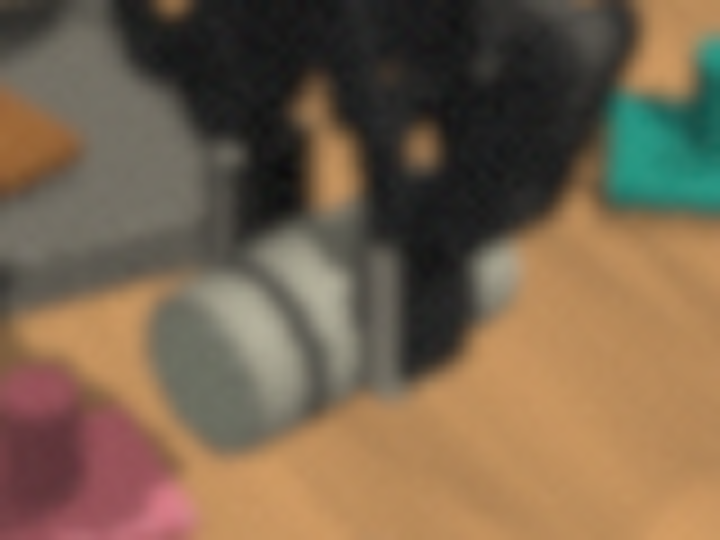

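View pics/w12c.png

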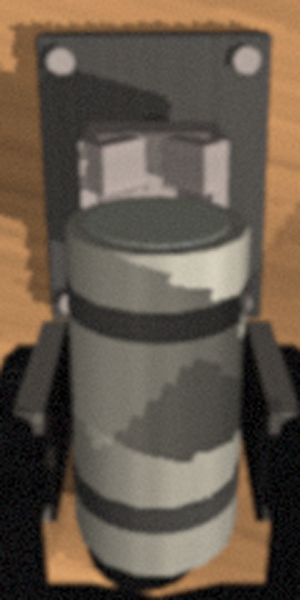

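```bash
python3 - <<'E'
from fit import *
s=pickle.load(open('pics/w12.pkl','rb'));M=R.from_quat(s['tcp_rot']).as_matrix()
P=lambda c,f,u0,v0:((c[0]+.5)/f-.5+u0,(c[1]+.5)/f-.5+v0)
c=[(68,250),(72,380),(75,480),(250,250),(245,380),(238,480),(158,194),(110,201),(205,201),(158,592),(120,580),(200,577)]
x,r=fitb([P(q,2.5,260,115) for q in c],[.5855,-.038,.277],s['eef_pos'][2]-.0045,'wrist',s);print(x,np.degrees(x[2]),r)
print(M.T@(np.array([x[0],x[1],s['eef_pos'][2]])-s['eef_pos']))
a=[back('wrist',P(q,2.5,260,115),.0135,s) for q in ((62,61),(246,60))]
print('far screws mid in tool',(M.T@((a[0]+a[1])/2-s['eef_pos'])), np.linalg.norm(a[0]-a[1]),'ax',np.degrees(np.arctan2(*(a[1]-a[0])[:2][::-1]))) 
a=[back('wrist',P(q,2.5,260,115),.071,s) for q in ((80,128),(228,128))]
print('cradle end mid', (M.T@((a[0]+a[1])/2-s['eef_pos'])),np.linalg.norm(a[0]-a[1]))
E
```

```text
[ 0.58626293 -0.03664379  0.26585357] 15.232287310992033 [ 0.24  0.16  0.07  0.45 -0.31  0.37 -2.41 -1.33 -1.38 -3.57 -1.3  -1.06]
[-6.03910513e-09 -1.27782928e-03  1.48931367e-03]
far screws mid in tool [0.15031948 0.04926287 0.00058205] 0.06985912497797825 ax 106.01013510600542
cradle end mid [0.09281918 0.0351766  0.00064559] 0.04596288631710819
```

>>> {"name": "move_arm", "arguments": {"commands": [0.4,0.04,-0.03,0,0.7,0,0,0,0.7,0,0,0,0.6,0,0,0,0.4,0,0,0,0.2,0,0,0,0,0,0,0]}}

```text
time: 23.52
eef_pos: [0.5848, -0.0388, 0.0886]
tcp_rot: [-0.564, 0.426, 0.564, 0.426]
contact_force: [0.3, -0.2, -2.8]
opening: 0.404
```

```bash
python3 w.py w13;  python3 - <<'E'
from h import *
im=ctrl.read_camera('scene'); cv2.imwrite('pics/scene13.png',im[:,:,::-1]); crop(im,270,140,370,250,6,'pics/scene13c.png')
im=cv2.imread('pics/w13.png')[:,:,::-1]
crop(im,240,135,400,355,2.7,'pics/w13c.png')
E
```

```text
23.525 [ 0.58482984 -0.03878913  0.08863512] zyaw 105.88591791112097 xz [-2.70968554e-04  3.95850957e-05 -9.99999963e-01] [ 0.34757551 -0.22314778 -2.8006961 ] 0.4039068703032915
```

View pics/w13c.png

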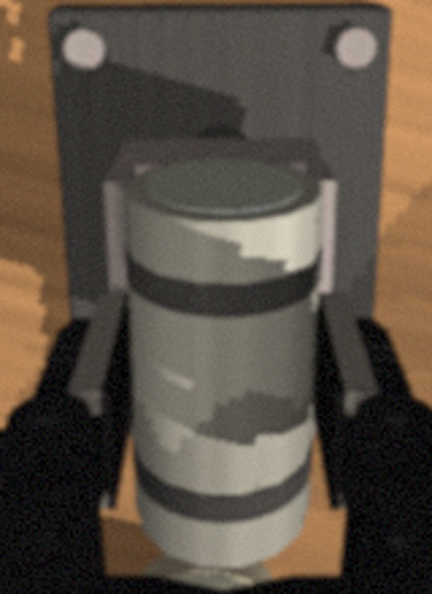

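View pics/scene13c.png

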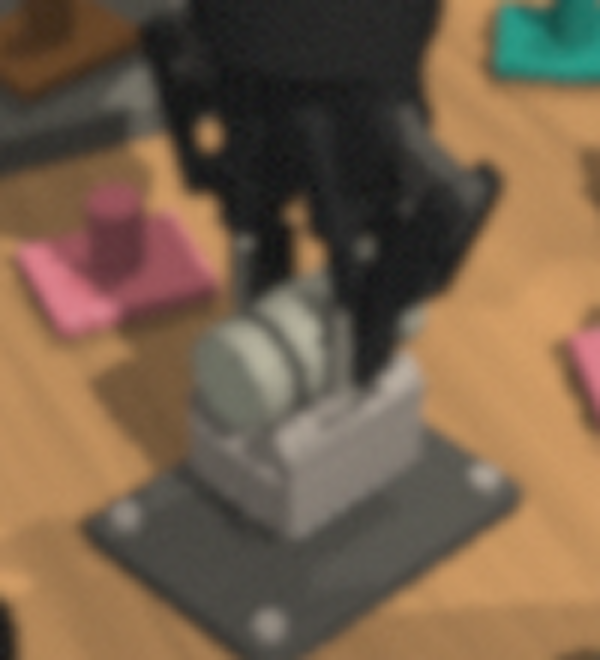

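>>> {"name": "move_arm", "arguments": {"commands": [0.06,0,-0.01,0,0.04,0,0,0,0,0,0,0]}}

```text
time: 24.0
eef_pos: [0.5849, -0.039, 0.0864]
tcp_rot: [0.564, -0.426, -0.564, -0.426]
contact_force: [0.0, -0.5, -2.2]
opening: 0.408
```

>>> {"name": "move_arm", "arguments": {"commands": [0.04,0,0,0,0,0,0,0]}}

```text
time: 24.25
eef_pos: [0.5851, -0.0392, 0.0859]
tcp_rot: [0.564, -0.426, -0.564, -0.426]
contact_force: [-1.3, 0.5, 1.4]
opening: 0.401
```

>>> {"name": "move_arm", "arguments": {"commands": [0,0,0,0,0,0,0,0,0,0,0,0,0,0,0,0], "jaw": 60}}

```text
time: 24.75
eef_pos: [0.5849, -0.039, 0.0853]
tcp_rot: [0.564, -0.426, -0.564, -0.426]
contact_force: [-0.3, -0.5, -0.7]
opening: 0.701
```

```bash
python3 w.py w14;  python3 - <<'E'
from h import *
im=cv2.imread('pics/w14.png')[:,:,::-1]
crop(im,240,135,400,355,2.7,'pics/w14c.png')
E
```

```text
24.75 [ 0.5849259  -0.03904656  0.08531175] zyaw 105.87915810170426 xz [ 1.01660541e-04 -7.23914906e-07 -9.99999995e-01] [-0.34453886 -0.51440573 -0.71363625] 0.7013395217150713
```

View pics/w14c.png

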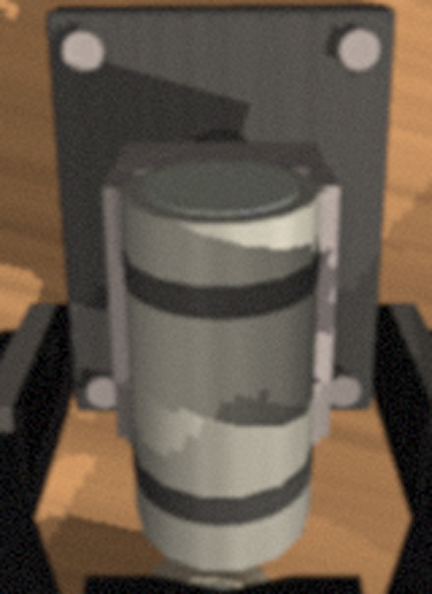

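>>> {"name": "move_arm", "arguments": {"commands": [-0.2,0,0,0,-0.5,0,0,0,-0.7,0,0,0,-0.7,0,0,0,-0.7,0,0,0,-0.4,0,0,0,0,0,0,0]}}

```text
time: 25.68
eef_pos: [0.5855, -0.0392, 0.1666]
tcp_rot: [0.565, -0.426, -0.564, -0.426]
contact_force: [0.3, 0.4, 0.2]
opening: 0.701
```

```bash
python3 w.py w15;  python3 - <<'E'
from h import *
im=cv2.imread('pics/w15.png')[:,:,::-1]
crop(im,240,135,400,315,3.3,'pics/w15c.png')
im=ctrl.read_camera('scene'); cv2.imwrite('pics/scene15.png',im[:,:,::-1]); crop(im,270,140,370,250,6,'pics/scene15c.png')
E
```

```text
25.675 [ 0.58546282 -0.03919683  0.16664683] zyaw 105.88119714392104 xz [ 2.20828274e-03 -5.43326960e-04 -9.99997414e-01] [0.27495215 0.35932688 0.20873513] 0.7005530013007315
```

View pics/w15c.png

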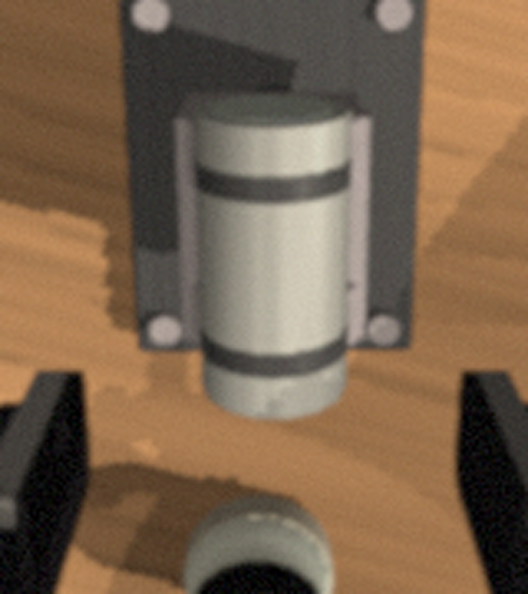

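View pics/scene15c.png

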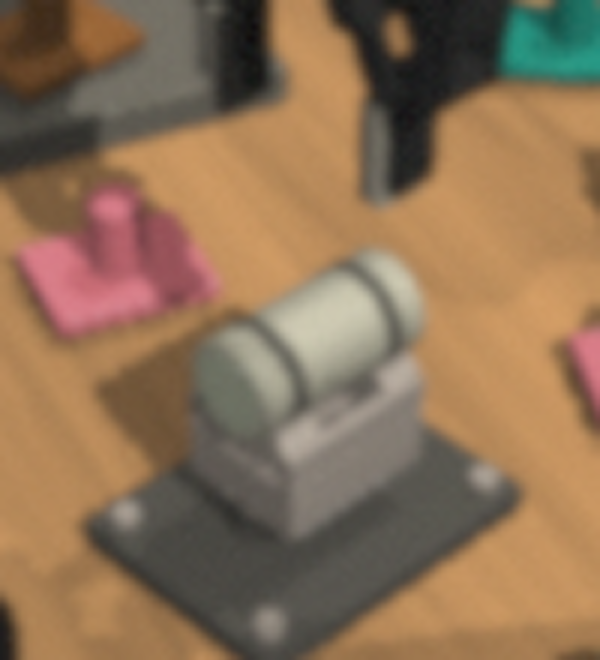

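```bash
python3 - <<'E'
from fit import *
s=pickle.load(open('pics/w15.pkl','rb'));M=R.from_quat(s['tcp_rot']).as_matrix()
P=lambda c,f,u0,v0:((c[0]+.5)/f-.5+u0,(c[1]+.5)/f-.5+v0)
Q=lambda q:P(q,3.3,240,135)
c=[(195,140),(199,240),(202,340),(353,140),(349,240),(347,340),(275,92),(230,98),(320,98),(275,417),(230,408),(320,408)]
x,r=fitb([Q(q) for q in c],[.5855,-.038,.277],.0805,'wrist',s);print(x,np.degrees(x[2]),r)
T=lambda w:(M.T@(np.array(w)-s['eef_pos'])).round(4)
print('barrel tool',T([x[0],x[1],.0805]))
for z,c in ((.0135,[(151,14),(394,13),(164,330),(385,329)]),(.071,[(176,118),(371,118),(180,345),(368,345)])):
  a=[back('wrist',Q(q),z,s) for q in c]; print(z,T(sum(a)/4),[np.linalg.norm(a[i]-a[j]).round(4) for i,j in((0,1),(0,2),(2,3))])
E
```

```text
[ 0.58466008 -0.03775024  0.27881374] 15.97485065552167 [-0.21  0.11  0.12 -0.28  0.22  0.11 -0.05  0.87  0.85  0.41  0.83  0.69]
barrel tool [0.0861 0.0005 0.0017]
0.0135 [ 0.1531 -0.0013  0.0017] [np.float64(0.0706), np.float64(0.1008), np.float64(0.0715)]
0.071 [0.0956 0.001  0.0016] [np.float64(0.0467), np.float64(0.06), np.float64(0.0487)]
```

>>> {"name": "move_arm", "arguments": {"commands": [0,0,0,0,0,0,0,0,0,0,0,0,0,0,0,0,0.5,0,0,0,0.5,0,0,0,0.5,0,0,0,0.3,0,0,0,0.1,0,0,0,0,0,0,0], "jaw": 0}}

```text
time: 27.02
eef_pos: [0.585, -0.0391, 0.1178]
tcp_rot: [0.564, -0.426, -0.564, -0.426]
contact_force: [0.5, -0.7, -0.3]
opening: 0.003
```

```bash
python3 w.py w16;  python3 - <<'E'
from h import *
im=cv2.imread('pics/w16.png')[:,:,::-1]
crop(im,240,135,400,335,3,'pics/w16c.png')
im=ctrl.read_camera('scene'); cv2.imwrite('pics/scene16.png',im[:,:,::-1]); crop(im,270,140,370,250,6,'pics/scene16c.png')
E
```

```text
27.025 [ 0.58499302 -0.03905968  0.11777924] zyaw 105.88235634887764 xz [ 1.72610712e-05  1.54224343e-06 -1.00000000e+00] [ 0.52363724 -0.69195908 -0.30563985] 0.002557729438374553
```

View pics/w16c.png

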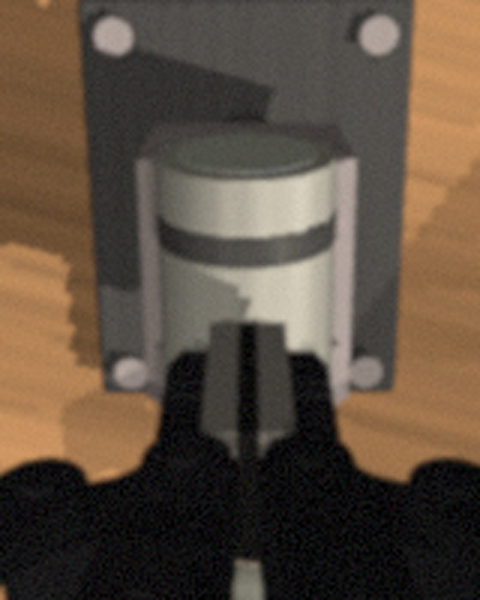

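View pics/scene16c.png

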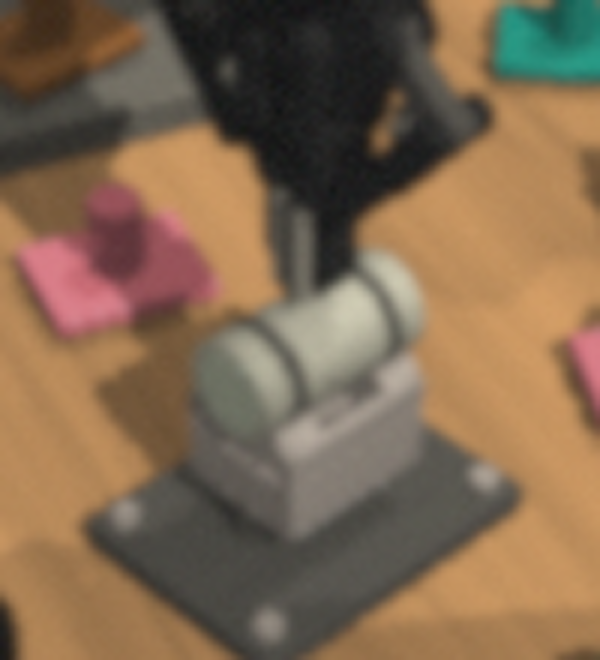

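>>> {"name": "move_arm", "arguments": {"commands": [0.08,0,0,0,0.06,0,0,0,0,0,0,0]}}

```text
time: 27.5
eef_pos: [0.5848, -0.039, 0.1142]
tcp_rot: [-0.564, 0.426, 0.564, 0.426]
contact_force: [0.4, -0.4, 0.2]
opening: 0.003
```

>>> {"name": "move_arm", "arguments": {"commands": [0.06,0,0,0,0,0,0,0]}}

```text
time: 27.75
eef_pos: [0.5848, -0.039, 0.1127]
tcp_rot: [-0.564, 0.426, 0.564, 0.426]
contact_force: [0.8, 0.6, -0.2]
opening: 0.002
```

>>> {"name": "move_arm", "arguments": {"commands": [0.04,0,0,0,0,0,0,0]}}

```text
time: 28.0
eef_pos: [0.585, -0.0391, 0.1121]
tcp_rot: [0.564, -0.426, -0.564, -0.426]
contact_force: [-0.2, -0.3, 2.4]
opening: -0.006
```

>>> {"name": "move_arm", "arguments": {"commands": [0.06,0,0,0,0.06,0,0,0,0,0,0,0,0,0,0,0]}}

```text
time: 28.5
eef_pos: [0.585, -0.0391, 0.1093]
tcp_rot: [0.564, -0.426, -0.564, -0.426]
contact_force: [-1.9, 0.3, 5.1]
opening: 0.001
```

```bash
cat > f.py <<'E'
from h import *
# averaged readings (camera calls pass 0.05 s)
F=[];Z=[]
for i in range(6):
    s=ctrl.get_state();F.append(s['contact_force']);Z.append(s['eef_pos']);im=ctrl.read_camera('scene')
print(s['time'],np.mean(F,0).round(2),np.std(F,0).round(2),np.mean(Z,0).round(4),np.std(Z,0).round(4))
import sys
cv2.imwrite(f'pics/{sys.argv[1]}.png',im[:,:,::-1]); crop(im,270,140,370,250,6,f'pics/{sys.argv[1]}c.png')
E
python3 f.py s17
```

```text
28.75 [-2.04 -0.01  5.06] [0.27 0.53 0.54] [ 0.585  -0.0391  0.1094] [0. 0. 0.]
```

>>> {"name": "move_arm", "arguments": {"commands": [0.05,0,0,0,0.05,0,0,0,0.04,0,0,0,0,0,0,0,0,0,0,0]}}

```text
time: 29.42
eef_pos: [0.5851, -0.0391, 0.1066]
tcp_rot: [0.564, -0.426, -0.564, -0.426]
contact_force: [-4.2, 0.1, 7.5]
opening: 0.002
```

```bash
python3 f.py s18
```

```text
29.675 [-3.96  0.36  8.13] [0.41 0.56 0.43] [ 0.5851 -0.0391  0.1066] [0. 0. 0.]
```

View pics/s18c.png

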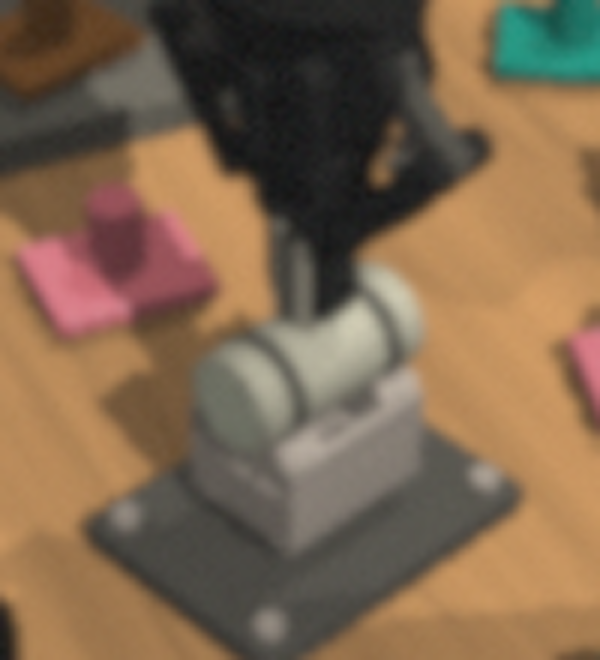

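>>> {"name": "move_arm", "arguments": {"commands": [0.03,0.02,0,0,0.02,0,0,0,0,0,0,0,0,0,0,0]}}

```text
time: 30.22
eef_pos: [0.5851, -0.0391, 0.1058]
tcp_rot: [0.565, -0.426, -0.564, -0.426]
contact_force: [-4.0, 0.9, 8.6]
opening: 0.001
```

```bash
python3 f.py s19
```

```text
30.475 [-3.94  0.86  9.4 ] [0.68 0.51 0.4 ] [ 0.5851 -0.0391  0.1058] [0. 0. 0.]
```

>>> {"name": "move_arm", "arguments": {"commands": [0.01,0.03,0,0,0,0,0,0,0,0,0,0]}}

```text
time: 30.9
eef_pos: [0.585, -0.0392, 0.1059]
tcp_rot: [0.565, -0.425, -0.563, -0.427]
contact_force: [-1.5, 1.5, 9.9]
opening: -0.004
```

```bash
python3 f.py s20; python3 w.py w20; python3 - <<'E'
from h import *
im=cv2.imread('pics/w20.png')[:,:,::-1]
crop(im,240,135,400,335,3,'pics/w20c.png')
# cradle drop from scene image: template-match cradle patch between s16 and now
a=cv2.imread('pics/scene16.png',0).astype(np.float32);b=cv2.imread('pics/s20.png',0).astype(np.float32)
for n,(u0,v0,u1,v1) in {'cradle':(314,205,345,228),'bar_end':(303,195,318,212),'foot':(285,222,330,248)}.items():
    d,r=cv2.phaseCorrelate(a[v0:v1,u0:u1].copy(),b[v0:v1,u0:u1].copy(),cv2.createHanningWindow((u1-u0,v1-v0),cv2.CV_32F)); print(n,np.round(d,2),round(r,2))
p=np.array([.575,-.03,.06]);print('per 7mm',proj('scene',p-[0,0,.007])-proj('scene',p))
E
```

```text
31.15 [-1.77  1.72  9.4 ] [0.37 0.14 0.31] [ 0.585  -0.0392  0.1059] [0. 0. 0.]
31.2 [ 0.58499931 -0.03920893  0.10593446] zyaw 105.86942594033395 xz [ 3.09910298e-03  2.31826528e-04 -9.99995171e-01] [-1.52301367  2.10975213  9.86423515] -0.001585823807654789
cradle [0.59 1.24] 0.82
bar_end [0.16 0.28] 0.95
foot [0.51 0.55] 0.99
per 7mm [-0.06490922  2.71951635]
```

View pics/w20c.png

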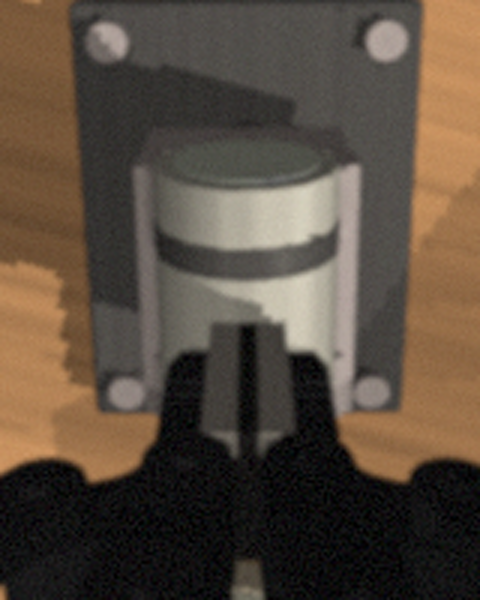

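View pics/s20c.png

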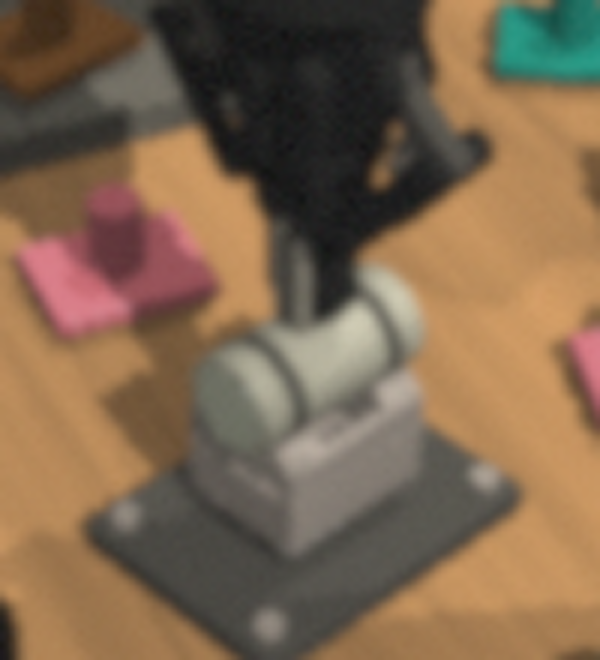

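```bash
python3 - <<'E'
from h import *
a=cv2.imread('pics/scene15.png');
for nm in ('s17','s18','s20'):
  b=cv2.imread(f'pics/{nm}.png')
  for n,(u0,v0,u1,v1) in {'bar_end':(303,196,318,212),'bar_far':(330,183,339,196),'cradleedge':(316,222,325,230)}.items():
    f=8;t=cv2.resize(a[v0:v1,u0:u1],None,fx=f,fy=f,interpolation=cv2.INTER_CUBIC);B=cv2.resize(b[v0-5:v1+7,u0-3:u1+3],None,fx=f,fy=f,interpolation=cv2.INTER_CUBIC)
    m=cv2.matchTemplate(B,t,cv2.TM_CCOEFF_NORMED);_,mx,_,l=cv2.minMaxLoc(m);print(nm,n,l[0]/f-3,l[1]/f-5,round(mx,3))
E
```

```text
s17 bar_end 0.125 1.25 0.986
s17 bar_far 0.125 1.5 0.994
s17 cradleedge -0.25 1.0 0.992
s18 bar_end 0.125 2.5 0.985
s18 bar_far 0.0 2.625 0.992
s18 cradleedge -0.125 2.0 0.992
s20 bar_end 0.0 2.75 0.984
s20 bar_far 0.0 3.0 0.992
s20 cradleedge -0.25 2.625 0.991
```

View pics/s20.png

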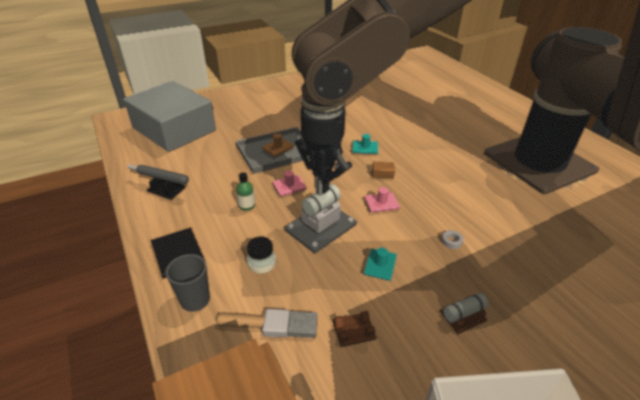

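The scene view shows the cover upright in the tray at (278,146) and the barrel in the cradle under the gripper at (322,203). The thin barrel is still in its rest at (465,308), and the bystanders look unmoved.

```bash
python3 - <<'E'
from plant import ctrl
s=ctrl.get_state();print(s['time'],s['eef_pos'],s['contact_force'])
print(ctrl.sign_off())
E
```

```text
31.25 [ 0.58498914 -0.03918079  0.1059088 ] [-2.5422245   2.00118059  8.8071442 ]
the job is handed in; nothing more can be done
None
```

The dust cover is in the grey tray, standing upright. The thicker barrel is seated in the V-cradle and was still pressed down by the closed fingertips when I handed the job in at 31.3 s.

**Sink depth:** three last checks put it close to the 7 mm half travel, well short of the bottom stop.
- **Push force:** about 9.4 N plus an estimated 1.8 N of barrel weight gives about 6.8 mm.
- **TCP height:** it dropped about 6.6 mm from first contact.
- **Scene camera:** the barrel moved down by about 7 to 7.7 mm and the cradle edge by about 6.8 mm, at roughly 0.4 mm per tenth of a pixel step.

**Seating:** the wrist picture taken after release, before pressing, showed the barrel centred in the groove to about 1–2 mm lengthwise and within a few tenths of a millimetre sideways. The downward push holds it against both flanks.

**Checks that disagreed or fell short:**
- **Phase correlation:** a first image comparison between frames gave a smaller, inconsistent shift because of the fixed background, so I discarded it for template matching.
- **Sideways force:** about 2–4 N remained sideways at the fingertips while pressing, but nothing had slipped.
- **Other objects:** I checked by eye in the last scene picture, not by measurement, that the thin barrel and the bystanders were still in place.

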